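Load the X-ray plate carrier and hold it over the scanner slot

ROBOT

A 7-joint arm with a two-finger parallel gripper is mounted at the origin on the work surface. World frame = base frame: x ahead of the robot, y to its left, z up, the work surface at z = 0. Lengths are in m, angles in rad, forces in N, time in s.
With the tool pointing down it reaches from about 0.425 to 0.875 m from the base axis. Payload 8.4 kg.
Tool frame: the origin (TCP) lies at the very end of the fingers, on their centre line; the grasp point (between the pads) lies 19 mm behind it (robot.pinch_z is the z of the grasp point in the tool frame, in m); z points along the fingers, y is the line along which they close (so a half turn about z gives the same grasp; the last joint's range is limited). The gripper opens to 87 mm and grips with 3 to 60 N. Pads are 19 mm wide; open, the fingers measure 117 mm over their backs; the gripper's body (75 mm by 190 mm) begins 51 mm behind the grasp point.
Start: joints at [1.129, 0.333, 0.04, 1.465, -0.013, 1.343, -0.059], TCP at [0.218, -0.612, 0.223] pointing down, gripper open.
Joint ranges: [-2.58, 2.58], [-0.38, 2.09], [-1.3, 1.39], [0.25, 2.4], [-1.5, 4.64], [0.08, 2.09], [-2.65, 2.65]. Speed limits (rad/s): [2.22, 2.22, 2.79, 2.79, 3.14, 3.14, 3.14].

INTERFACE

Orientations are given as a unit quaternion [x, y, z, w].
In Python, from rig import monitor, optics, robot gives the robot as it stands.
- The arm moves only by the tool play_rows, never from a script. Its argument "motion" is a list of rows, each a list of 2 entries, a list of its own where there are three numbers: the shift along the world's x, y, z in mm, then the turn about the world's z in rad. A call has 1 to 10 rows; each row is the pose to reach, as a shift and turn from the pose commanded when the call began; what a row does not reach only later rows make up. A row lasts 1/8 s, in which the tool goes at most 62.5 mm and 10.7 degrees, less where a joint would pass 70% of its speed; a pose out of reach is approached as far as the arm can. A call with a gripper value outside its range is refused whole. "jaw" is the closure, from 0 (fully open) to 1 (shut), set as the call begins (left out, the last holds). The fingers move at their own pace and stop on an object; the grip force is fixed at half the most. Time passes only in rows, so rows that repeat a pose let the fingers close. It gives the time, the measured TCP pose, the force, the opening and the grip force at its end, in the units of the state.
- monitor.observe(): the state, without advancing time (a new reading comes with each control period).
- optics.get_image(name): name is "side" or "top"; returns (picture, depth): 480x640x3 uint8, red, green, blue; 480x640 float32, m along the optical axis (not along the pixel's ray), 0 where there is no reading.
- optics.calibration(name): a dict with "fx", "fy", "cx", "cy" (pixels), "cam_to_world" (4x4, takes a point from camera to world coordinates). Camera axes: x right, y up, looking along -z (the intrinsics and any distortion apply to the point x, -y, -z); pixel columns grow to the right and rows downward; lengths in m; the calibration is good to about 2 mm. A picture is of the moment at which its call begins. calibration takes no time and is no camera call.
- robot.finish_job(): hands the job in; it is judged then, once.
Trained networks look in the newest picture that a camera, given by its name, has taken for a name from the list of things; names that differ only in an ending like _2 or _b are one class to them, and where a whole thing is asked for, a point or a joint stands for the part that bears it (a point fixed in the world has none). Each returns a list of dicts, best first, with "conf" (0 to 1); they miss things now and then, are a little off and sometimes report something else, mostly with a low value. They report only what shows in the picture. A call takes as long as a camera call. They do not tell look-alikes from the thing itself.
- optics.search_frame(camera, label): "pixel" ([row, column] in pixels, amid what is visible of it).
- optics.landmark_of(camera, label): "pixel" ([row, column] in pixels: a listed point, or the origin of a listed thing).
The state is a dict: "time": time; "joint_positions": joint angles; "joint_vel": joint speeds; "joint_torque": joint torques, N m; "position": TCP position; "eef_rot": TCP orientation; "force": force on the tool from outside, world axes, zero at the start; "moment": the same for the moment, N m; "width": finger opening in m; "finger_force": force on a finger pad.
Only numpy, scipy, OpenCV 4.12 (cv2) and the standard library are available. Lean on these libraries where they do the work, as an engineer would, in place of code of your own. Each camera call takes 0.05 s, during which the arm holds its last target. There are 200 camera calls.

TASK

Take the X-ray imaging plate out of its rack and slide it down into the empty carrier, which waits in its stand, until it is fully home, and let go of it. Then grip the loaded carrier, lift it over the instrument cassettes and hold it upright above the scanner's slot, centred on the slot and turned in line with it, about a centimetre above the slot and never touching the scanner. The scanner is still warming up, so finish while holding the carrier there, still; leave the cassettes, the jaw model and the bottle undisturbed.

Things in the scene. Friction and masses are not known exactly. Their poses are not given: they have to be found in the camera images.
- plate: X-ray imaging plate in a rigid white frame with dark faces, a flat upright card 8 mm thick (its x) x 46 mm wide (its y) x 106 mm tall (its z), about 60 g. Origin: centre of its lower edge; z up. It starts standing upright and loose in the rack. Symmetric under a half turn about z.
- rack: black plastic block 80 x 80 x 35 mm (x, y, z), fixed to the table, holding the plate. Origin: centre of its underside. Pocket in the middle, 12 (x) x 50 (y) mm, floor 5 mm above the table: the plate stands in it, axes along the rack's, its top 111 mm above the table, 76 mm of it sticking out.
- carrier: flat grey plastic case, loose, 18 mm thick (its x) x 56 mm wide (its y) x 80 mm tall (z up), 150 g. Origin: centre of its underside. Open at the top only; inside 12 (x) x 50 (y) mm, walls 3, floor 4 mm. A plate fully home stands 4 mm above the origin and sticks out 30 mm above the rim. Half-turn symmetric about z. Can be pinched across its thickness from above, below the rim.
- stand: low aluminium block 70 x 96 x 25 mm (x, y, z), fixed to the table, in which the carrier stands. Origin: centre of its underside. Pocket in the middle 22 (x) x 60 (y) mm, floor 5 mm above the table; the carrier's rim is 85 mm above the table. The carrier lifts straight out. Rack and stand may change places.
- scanner: white desktop plate scanner, 200 x 150 x 110 mm (x, y, z), fixed to the table, flat top. Origin: centre of its underside; z up. It has a slot in the middle of its top.
- slot (a point): centre of the mouth of the scanner's slot, level with the scanner's flat top, 110 mm above the table. The slot is a dark rectangular opening 28 mm (x) x 66 mm (y), 60 mm deep; axes as the scanner's. The carrier is in line when its long y side runs along the slot's y, either way round.
- cassette_low: bystander: flat steel instrument cassette 200 x 140 x 34 mm (x, y, z), loose on the table between the stands and the scanner. Origin: centre of its underside.
- cassette_top: bystander: a second, equal steel cassette lying on the first; its top is 68 mm above the table. Origin: centre of its underside.
- jaw: bystander: small training jaw model about 50 x 70 x 26 mm, lying loose on the upper cassette, so its top is 94 mm above the table. Origin: centre of its underside.
- bottle: bystander: glass bottle, 64 mm across, 190 mm tall, standing loose on the table beyond the cassettes. Origin: centre of its underside.
Things that resemble listed ones, but are neither listed nor needed, are in the scene too. There is more than one size of the plate; the job needs the largest. There is more than one size of the carrier; the job needs the smaller.

How it is judged:
By the outcome, as a careful person would: the job done as asked, in the order asked, and still so for the second after the job is handed in, while the arm keeps its last pose, push and grip.
It also fails if it takes over 69 s, if anything falls off the work surface, if the arm or the gripper's body presses on something with over 40 N, if the wrist force passes 120 N, or if a joint passes its speed limit or range.

## Working session

There is one attempt and no reset: what is moved stays moved. The work goes in short steps, Python scripts to look and compute and a tool call to move; the robot and the scene stay as the last step left them, time stands still between calls to the robot, and variables do not carry over. Pictures are saved under pics/ and viewed, at most 10 in all, crops included, and the job is handed in when it is done.

Besides the shell and the picture viewer there is one more tool, called after ">>>" as name(argument=value, ...), one argument or row to a line, values as JSON. play_rows: Moves the arm, as the interface text tells. Its arguments: {"type":"object","properties":{"motion":{"type":"array"},"jaw":{"type":"number"}},"required":["motion"]}

```bash
mkdir -p pics; cat > h.py <<'E'
import numpy as np, cv2
from rig import monitor, optics, robot
def cloud(cam):
    im,d=optics.get_image(cam); c=optics.calibration(cam)
    v,u=np.mgrid[0:480,0:640]
    P=np.stack([(u-c['cx'])/c['fx']*d,-(v-c['cy'])/c['fy']*d,-d],-1)
    M=np.array(c['cam_to_world']); W=P@M[:3,:3].T+M[:3,3]
    W[d<=0]=np.nan
    return im,d,W
E
python3 - <<'E'
from h import *
for cam in ['top','side']:
    im,d,W=cloud(cam); cv2.imwrite(f'pics/{cam}0.png',im[:,:,::-1]); np.save(f'{cam}W.npy',W)
    c=optics.calibration(cam);print(cam,{k:c[k] for k in c})
    for l in ['plate','rack','carrier','stand','slot','scanner','cassette_top','jaw','bottle']:
        for f in (optics.search_frame,):
            r=f(cam,l)
            print(l,[(np.round(q['pixel']).astype(int).tolist(),round(q['conf'],2),np.round(W[int(np.clip(q['pixel'][0],0,479)),int(np.clip(q['pixel'][1],0,639))],3).tolist()) for q in r[:4]])
print(monitor.observe())
E
```

```text
top {'fx': 542.700226740663, 'fy': 542.700226740663, 'cx': 326.0168361245609, 'cy': 241.24568700588756, 'cam_to_world': array([[ 0.01910726,  0.98814224, -0.15234774,  0.45447893],
       [-0.99979028,  0.01776044, -0.01019653, -0.03414257],
       [-0.00736986,  0.15251061,  0.98827435,  1.24140885],
       [ 0.        ,  0.        ,  0.        ,  1.        ]])}
plate [([302, 470], 0.73, [0.509, -0.322, 0.113]), ([291, 511], 0.58, [0.537, -0.427, 0.053])]
rack [([308, 470], 0.79, [0.5, -0.342, 0.033])]
carrier [([242, 368], 0.66, [0.63, -0.111, 0.105])]
stand []
slot [([273, 156], 0.68, [0.561, 0.354, 0.049])]
scanner [([276, 156], 0.61, [0.554, 0.354, 0.05])]
cassette_top [([277, 287], 0.6, [0.558, 0.064, 0.062])]
jaw [([266, 303], 0.68, [0.58, 0.027, 0.066])]
bottle [([197, 321], 0.71, [0.719, -0.008, 0.14])]
side {'fx': 512.6173922728448, 'fy': 512.6173922728448, 'cx': 314.72627029803294, 'cy': 236.51600037577953, 'cam_to_world': array([[ 0.87691916,  0.35904497, -0.31953011,  0.2233658 ],
       [-0.4805103 ,  0.67021729, -0.5656135 , -0.72136372],
       [ 0.01107393,  0.649534
[... 689 characters left out ...]
99,  0.33323117,  0.03989812,  1.46537835, -0.01337828,
        1.34333378, -0.05850799]), 'joint_vel': array([ 1.51611363e-03, -1.11531894e-03, -9.20227043e-04,  6.36730312e-05,
        5.70255554e-04, -1.14416440e-03,  1.55520406e-03]), 'joint_torque': array([ 1.60806826e-04, -6.56116319e+01,  1.33259386e+00, -4.04058623e+01,
       -6.01968518e-02,  3.47815768e-02,  1.91112406e-06]), 'position': array([ 0.21847182, -0.61215216,  0.22253632]), 'eef_rot': array([ 9.85347056e-01,  1.70561362e-01, -1.65460055e-05, -3.97360762e-05]), 'force': array([-0.03333913,  0.45843221, -0.59417874]), 'moment': array([0.04147719, 0.00792337, 0.03476785]), 'finger_force': 0.0, 'width': 0.08643316761125376}
```

View pics/top0.png

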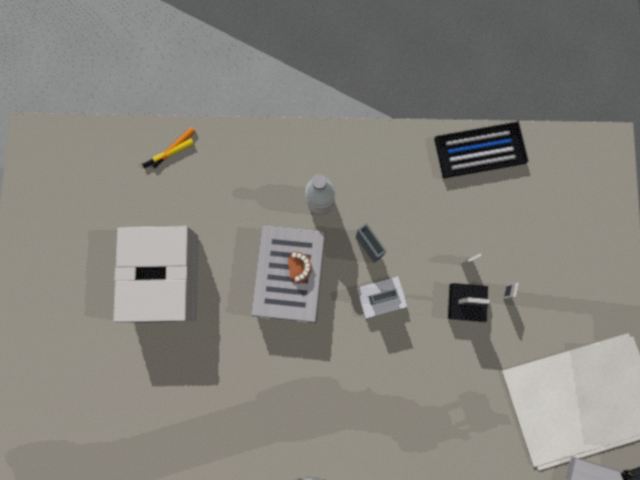

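View pics/side0.png

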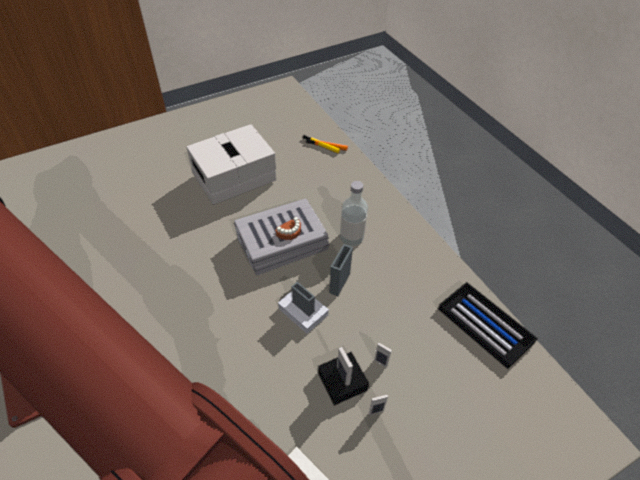

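The plate stands in the rack at top-view pixel (302,472), and the carrier in its stand is at (297,383). The larger free-standing carrier at (243,370) is a decoy, as are the two small plates. The slot is at (273,151), and the cassettes with the jaw model are at (272,290).

```bash
cat > m.py <<'E'
from h import *
def rect(W,x0,y0,r,z0,z1,n=''):
    m=(abs(W[...,0]-x0)<r)&(abs(W[...,1]-y0)<r)&(W[...,2]>z0)&(W[...,2]<z1)
    p=W[m]
    if len(p)<5: print(n,'few',len(p));return
    (c,s,a)=cv2.minAreaRect((p[:,:2]*1000).astype(np.float32))
    if s[0]>s[1]: a+=90; s=s[::-1]   # a: direction of short side
    a=(a+90)%180-90
    print(n,len(p),'c',np.round(c,1),'size',np.round(s,1),'shortdir deg',round(a,1),'zmed',np.round(np.median(p[:,2])*1000,1),'zmax',np.round(p[:,2].max()*1000,1))
E
python3 - <<'E'
from m import *
for cam in ['top','side']:
    W=np.load(cam+'W.npy'); print(cam)
    rect(W,.505,-.335,.07,.095,.125,'platetop')
    rect(W,.505,-.335,.07,.05,.125,'plate')
    rect(W,.505,-.335,.07,.028,.040,'rack')
    rect(W,.52,-.145,.08,.018,.033,'stand')
    rect(W,.52,-.145,.05,.077,.095,'carrier rim')
    rect(W,.52,-.145,.05,.045,.095,'carrier')
    rect(W,.56,.355,.15,.1,.125,'scanner')
    m=(abs(W[...,0]-.56)<.045)&(abs(W[...,1]-.355)<.045)&(W[...,2]<.095)
    p=W[m]; print('slotpts',len(p))
    rect(W,.56,.06,.13,.055,.08,'cassette'); rect(W,.58,.03,.06,.08,.12,'jaw')
    for l in ['slot','carrier','plate']:
        c=optics.calibration(cam); M=np.array(c['cam_to_world'])
        for q in optics.landmark_of(cam,l)[:3]:
            v,u=q['pixel']; dr=M[:3,:3]@np.array([(u-c['cx'])/c['fx'],-(v-c['cy'])/c['fy'],-1])
            z={'slot':.11,'carrier':.005,'plate':.005}[l]; t=(z-M[2,3])/dr[2]; print(l,round(q['conf'],2),np.round((M[:3,3]+t*dr)*1000,1))
# slot by dark pixels projected at z=.11 ; top crop
a=cv2.imread('pics/top0.png'); b=cv2.imread('pics/side0.png')
def enl(i,r,c): return cv2.resize(i[r:r+100,c:c+130],(390,300),interpolation=cv2.INTER_CUBIC)
cv2.imwrite('pics/crops.png',np.vstack([np.hstack([enl(a,230,340),enl(a,250,410)]),np.hstack([enl(b,260,250),enl(b,330,290)])]))
for cam,i,(r0,r1,c0,c1) in [('top',a,(255,295,125,180)),('side',b,(135,160,215,248))]:
    c=optics.calibration(cam); M=np.array(c['cam_to_world'])
    g=cv2.cvtColor(i,cv2.COLOR_BGR2GRAY); mk=np.zeros_like(g); mk[r0:r1,c0:c1]=g[r0:r1,c0:c1]<60
    n,l,s,_=cv2.connectedComponentsWithStats(mk); k=1+np.argmax(s[1:,4]); v,u=np.where(l==k)
    dr=np.stack([(u-c['cx'])/c['fx'],-(v-c['cy'])/c['fy'],-np.ones(len(u))],-1)@M[:3,:3].T
    P=M[:3,3]+dr*((.11-M[2,3])/dr[:,2])[:,None]
    print(cam,'slot dark',cv2.minAreaRect((P[:,:2]*1000).astype(np.float32)))
E
```

```text
top
platetop 102 c [ 510.5 -341.8] size [ 8.3 47.9] shortdir deg -3.2 zmed 109.9 zmax 116.6
plate 150 c [ 510.3 -341.6] size [ 8.8 48.1] shortdir deg -3.4 zmed 107.7 zmax 116.6
rack 1154 c [ 510.4 -341.4] size [80.3 81.3] shortdir deg -3.7 zmed 34.6 zmax 40.0
stand 1077 c [ 540.7 -142.4] size [ 96.1 116.6] shortdir deg -73.3 zmed 24.4 zmax 32.9
carrier rim 102 c [ 518.4 -149.1] size [18.1 56.4] shortdir deg 16.4 zmed 84.9 zmax 89.5
carrier 137 c [ 518.4 -149.1] size [18.1 56.4] shortdir deg 16.4 zmed 83.7 zmax 89.5
scanner 6443 c [555.  344.4] size [153.8 200.3] shortdir deg -88.0 zmed 109.4 zmax 116.8
slotpts 339
cassette 5476 c [564.2  57.8] size [140.7 201.7] shortdir deg 85.2 zmed 67.6 zmax 80.0
jaw 421 c [576.4  31.7] size [47.1 67.6] shortdir deg -83.0 zmed 84.7 zmax 97.8
slot 0.82 [557.1 342.3 110. ]
slot 0.31 [542.8 310.9 110. ]
slot 0.26 [ 502.9 -319.3  110. ]
carrier 0.92 [ 636.5 -120.5    5. ]
carrier 0.83 [ 519.  -137.2    5. ]
carrier 0.48 [550.2 345.3   5. ]
plate 0.75 [ 513.6 -328.7    5. ]
plate 0.51 [ 540.4 -423.8    5. ]
plate 0.46 [ 605.5 -341.4    5. ]
side
platet
[... 510 characters left out ...]
canner 2692 c [553.  343.6] size [159.1 201.9] shortdir deg -87.2 zmed 109.6 zmax 116.2
slotpts 86
cassette 3315 c [563.8  59. ] size [144.5 202.4] shortdir deg 85.1 zmed 67.8 zmax 79.9
jaw 295 c [577.4  30.8] size [48.9 68.7] shortdir deg -76.9 zmed 86.5 zmax 97.5
slot 0.69 [555.8 348.1 110. ]
carrier 0.93 [ 624.5 -130.3    5. ]
carrier 0.78 [ 523.4 -146.6    5. ]
plate 0.81 [ 504.3 -337.     5. ]
plate 0.77 [ 533.3 -434.6    5. ]
plate 0.59 [ 606.4 -340.4    5. ]
top slot dark ((556.0100708007812, 345.0111083984375), (23.12117576599121, 59.4372444152832), 1.0588278770446777)
side slot dark ((554.5643310546875, 344.2014465332031), (23.340591430664062, 57.78386306762695), 2.6452200412750244)
```

View pics/crops.png

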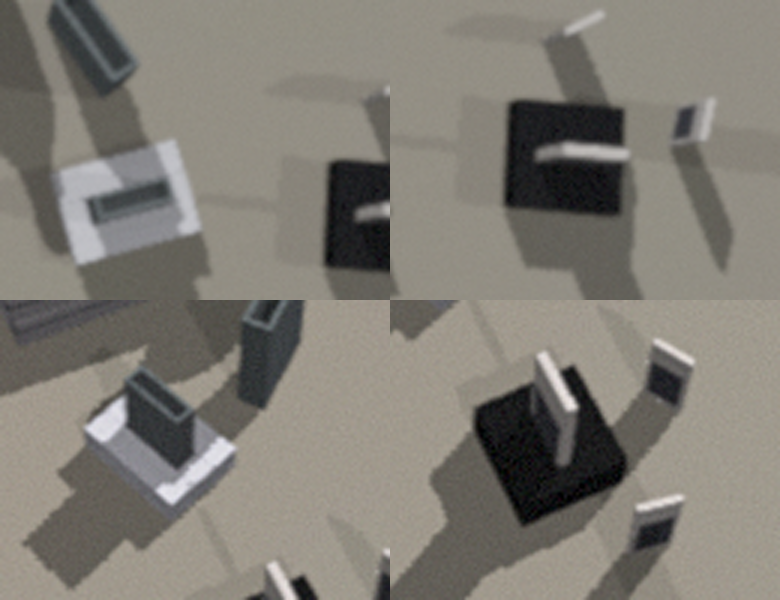

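The crops confirm it: the small carrier sits in the aluminium stand, its thickness axis at about 16°, and the large plate is in the rack at about -3.5°. The slot is near (555, 344.5) mm, yaw about 2°. I'll move above the plate.

>>> play_rows(
  motion=[
    [[20,18,0],0.1],
    [[60,56,0],0.25],
    [[100,94,0],0.4],
    [[145,135,-5],0.56],
    [[190,176,-10],0.73],
    [[235,216,-15],0.9],
    [[270,250,-20],1.05],
    [[288,267,-22],1.14],
    [[292,271,-22],1.167],
    [[292,271,-22],1.167],
  ],
  jaw=0.3,
)

```text
time: 2.55
position: [0.5099, -0.342, 0.2006]
eef_rot: [0.729, 0.684, -0.0, 0.0]
force: [-0.5, 0.1, -0.6]
width: 0.0608
finger_force: 0.0
```

```bash
python3 - <<'E'
from m import *
s=monitor.observe(); print(s['time'],np.round(s['position']*1000,1),s['eef_rot'],s['width'],np.round(s['force'],2))
W=np.load('sideW.npy')
rect(W,.625,-.13,.06,.04,.15,'decoy')
for cam in ['top','side']:
    im,d,W=cloud(cam); cv2.imwrite(f'pics/{cam}1.png',im[:,:,::-1]); np.save(cam+'W1.npy',W)
    rect(W,.51,-.34,.11,.19,.25,cam+' fingers low')
    rect(W,.51,-.34,.11,.095,.125,cam+' plate')
a=cv2.imread('pics/top1.png');b=cv2.imread('pics/side1.png')
cv2.imwrite('pics/c1.png',np.hstack([cv2.resize(i[r:r+200,c:c+130],(390,600)) for i,r,c in [(a,200,400),(b,230,280)]]))
E
```

```text
2.55 [ 509.9 -342.   200.6] [ 7.29038928e-01  6.84472188e-01 -2.51800421e-04  4.91939465e-05] 0.06079571710922298 [-0.53  0.06 -0.61]
decoy 608 c [ 634.1 -119.2] size [25.6 77.3] shortdir deg -54.6 zmed 84.0 zmax 109.6
top fingers low 35 c [ 511.9 -340. ] size [17.5 71.9] shortdir deg 87.1 zmed 239.8 zmax 249.8
top plate 88 c [ 510.6 -338.4] size [ 8.  40.7] shortdir deg -4.0 zmed 110.0 zmax 116.1
side fingers low 134 c [ 508.  -350.8] size [23.  79.2] shortdir deg -80.6 zmed 216.6 zmax 249.7
side plate 146 c [ 511.  -340.5] size [ 9.8 48.2] shortdir deg -3.0 zmed 108.9 zmax 113.8
```

View pics/c1.png

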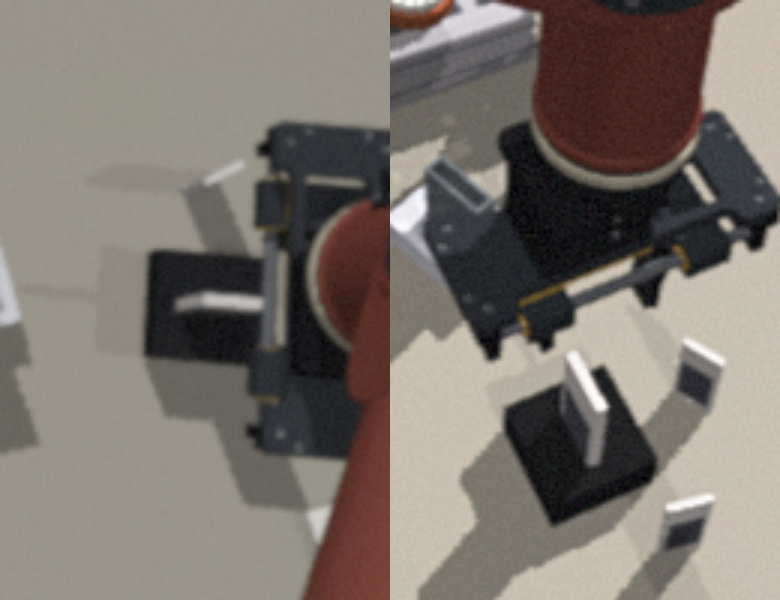

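The gripper stands squarely over the plate with its fingers clear on both sides. Next I descend and grip.

>>> play_rows(
  motion=[
    [[0.5,1,-20],0],
    [[0.5,1,-45],0],
    [[0.5,1,-70],0],
    [[0.5,1,-90],0],
    [[0.5,1,-105],0],
    [[0.5,1,-112],0],
    [[0.5,1,-115.5],0],
    [[0.5,1,-115.5],0],
  ],
)

```text
time: 3.65
position: [0.5112, -0.3403, 0.0854]
eef_rot: [0.728, 0.685, 0.0, 0.0]
force: [-0.0, 0.2, 0.8]
width: 0.061
finger_force: 0.0
```

>>> play_rows(
  motion=[
    [[0,0,0],0],
    [[0,0,0],0],
    [[0,0,0],0],
    [[0,0,0],0],
    [[0,0,0],0],
    [[0,0,0],0],
  ],
  jaw=1,
)

```text
time: 4.4
position: [0.511, -0.3402, 0.0851]
eef_rot: [0.728, 0.685, -0.0, -0.0]
force: [0.2, 0.7, 0.4]
width: 0.0094
finger_force: 0.0
```

>>> play_rows(
  motion=[
    [[0,0,5],0],
    [[0,0,18],0],
    [[0,0,36],0],
    [[0,0,56],0],
    [[0,0,76],0],
    [[0,0,95],0],
    [[0,0,110],0],
    [[0,0,118],0],
    [[0,0,120],0],
    [[0,0,120],0],
  ],
)

```text
time: 5.65
position: [0.5107, -0.34, 0.2045]
eef_rot: [0.728, 0.685, -0.0, -0.0]
force: [1.1, 0.2, -1.4]
width: 0.008
finger_force: 30.0
```

>>> play_rows(
  motion=[
    [[0,8,0],0.02],
    [[1,30,0],0.06],
    [[3,60,0],0.11],
    [[4,92,0],0.17],
    [[5,125,0],0.23],
    [[6,156,0],0.28],
    [[7,180,0],0.32],
    [[7.5,190,0],0.34],
    [[7.5,191,0],0.34],
    [[7.5,191,0],0.34],
  ],
)

```text
time: 6.9
position: [0.5183, -0.1504, 0.2049]
eef_rot: [0.603, 0.798, -0.0, -0.0]
force: [-0.5, 0.2, 0.2]
width: 0.0076
finger_force: 30.0
```

```bash
python3 - <<'E'
from m import *
s=monitor.observe(); print(s['time'],np.round(s['position']*1000,1),s['eef_rot'],s['width'],np.round(s['force'],2))
for cam in ['top','side']:
    im,d,W=cloud(cam); cv2.imwrite(f'pics/{cam}2.png',im[:,:,::-1]); np.save(cam+'W2.npy',W)
    rect(W,.518,-.149,.05,.130,.195,cam+' plate')
    rect(W,.518,-.149,.05,.13,.15,cam+' plate low')
    rect(W,.518,-.149,.05,.077,.095,cam+' rim')
a=cv2.imread('pics/top2.png');b=cv2.imread('pics/side2.png')
cv2.imwrite('pics/c2.png',np.hstack([cv2.resize(i[r:r+150,c:c+100],(400,600)) for i,r,c in [(a,220,340),(b,180,260)]]))
E
```

```text
6.9 [ 518.3 -150.4  204.9] [ 6.02671070e-01  7.97989686e-01 -2.05558197e-04 -2.03611087e-05] 0.007607065039066125 [-0.49  0.16  0.18]
top plate 11 c [ 510.5 -130.1] size [1.8 7.8] shortdir deg -56.8 zmed 152.0 zmax 178.5
top plate low few 3
top rim 30 c [ 512.3 -129.4] size [15.3 17.9] shortdir deg -75.5 zmed 84.6 zmax 87.8
side plate 297 c [ 514.3 -152.2] size [ 7.5 47. ] shortdir deg 20.1 zmed 161.9 zmax 194.9
side plate low 92 c [ 513.6 -152.5] size [ 7.4 46.8] shortdir deg 22.2 zmed 140.1 zmax 149.8
side rim 158 c [ 518.5 -147.9] size [20.1 59.7] shortdir deg 17.1 zmed 83.2 zmax 89.0
```

View pics/c2.png

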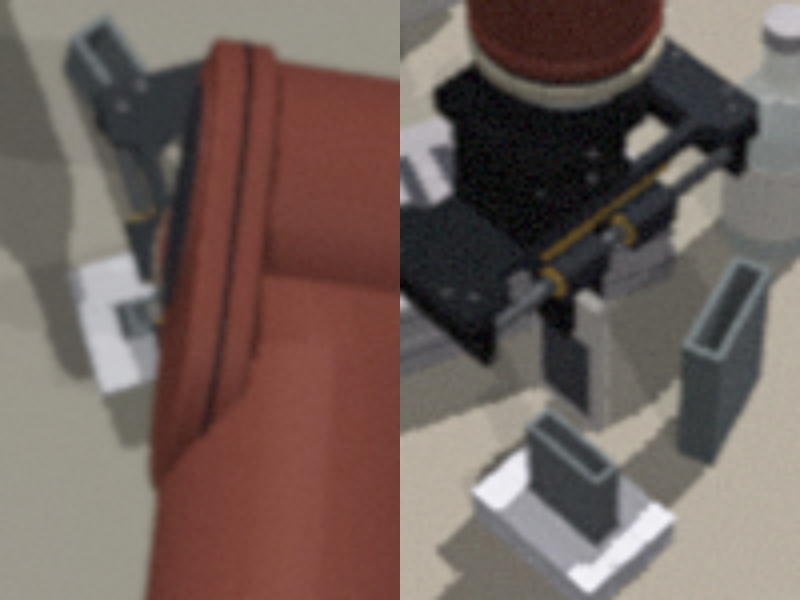

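Side view: the plate hangs vertically from the fingers at crop pixel (575,360), and the carrier mouth is right below it at (570,450). I'll fit planes for the relative offset.

```bash
cat > pf.py <<'E'
from h import *
def face(W,im,x0,y0,z0,z1,n,half):
    m=(abs(W[...,0]-x0)<.05)&(abs(W[...,1]-y0)<.05)&(W[...,2]>z0)&(W[...,2]<z1)
    k=cv2.erode(m.astype(np.uint8),np.ones((3,3)))>0
    p=W[k]*1000
    rng=np.random.default_rng(0); best=None
    for _ in range(500):
        q=p[rng.choice(len(p),3,False)]; nn=np.cross(q[1]-q[0],q[2]-q[0]); L=np.linalg.norm(nn)
        if L<50: continue
        nn/=L
        if abs(nn[0])<.8: continue
        i=abs((p-q[0])@nn)<1.5
        if best is None or i.sum()>best.sum(): best=i
    q=p[best]; c=q.mean(0); nn=np.linalg.svd(q-c)[2][2]; nn*=np.sign(nn[0])
    yaw=np.degrees(np.arctan2(nn[1],nn[0])); h=nn.copy(); h[2]=0; h/=np.linalg.norm(h); t=np.array([-h[1],h[0],0])
    # extent along width, all points of raw mask near the plane
    r=W[m]*1000; r=r[abs((r-c)@nn)<2.5]; e=np.percentile((r-c)@t,[1,99])
    cc=c+half*h+t*e.mean()
    print(n,len(p),best.sum(),'yaw',round(yaw,1),'tilt deg',round(np.degrees(np.arcsin(nn[2])),1),'facepoint',np.round(c,1),'centre at z',np.round(cc,1),'w',round(e[1]-e[0],1))
E
python3 - <<'E'
from pf import *
W=np.load('sideW2.npy'); im=None
face(W,im,.518,-.149,.128,.185,'plate',4)
face(W,im,.518,-.149,.03,.083,'carrier',9)
W=np.load('sideW.npy')
face(W,im,.51,-.34,.04,.108,'plate0',4)
face(W,im,.518,-.149,.03,.083,'carrier0',9)
E
```

```text
plate 172 151 yaw 16.7 tilt deg 0.3 facepoint [ 514.3 -154.8  158.4] centre at z [ 517.5 -151.4  158.4] w 45.5
carrier 212 139 yaw 17.4 tilt deg 0.6 facepoint [ 510.8 -152.7   57.8] centre at z [ 518.7 -147.8   57.8] w 56.8
plate0 145 135 yaw -2.8 tilt deg -0.3 facepoint [ 506.6 -345.    75.9] centre at z [ 510.8 -341.    75.9] w 45.2
carrier0 224 142 yaw 17.1 tilt deg 0.7 facepoint [ 511.7 -154.9   58. ] centre at z [ 518.8 -147.6   58. ] w 56.8
```

>>> play_rows(
  motion=[
    [[0.8,3.2,-5],0.008],
    [[0.8,3.2,-15],0.008],
    [[0.8,3.2,-25],0.008],
    [[0.8,3.2,-33],0.008],
    [[0.8,3.2,-38],0.008],
    [[0.8,3.2,-42],0.008],
    [[0.8,3.2,-46],0.008],
    [[0.8,3.2,-50],0.008],
    [[0.8,3.2,-50],0.008],
  ],
)

```text
time: 8.12
position: [0.5191, -0.146, 0.1548]
eef_rot: [0.599, 0.801, -0.0, -0.0]
force: [0.3, 1.2, -0.1]
width: 0.0075
finger_force: 30.0
```

```bash
python3 - <<'E'
from pf import *
s=monitor.observe(); print(s['time'],np.round(s['position']*1000,1),s['width'],np.round(s['force'],2),np.round(s['moment'],2))
im,d,W=cloud('side'); cv2.imwrite('pics/side3.png',im[:,:,::-1])
face(W,im,.518,-.149,.09,.135,'plate',4)
face(W,im,.518,-.149,.03,.083,'carrier',9)
cv2.imwrite('pics/c3.png',cv2.resize(im[200:325,240:390,::-1],(720,600)))
E
```

```text
8.125 [ 519.1 -146.   154.8] 0.00753777536314536 [ 0.28  1.18 -0.12] [-0.02 -0.11  0.03]
plate 123 108 yaw 17.3 tilt deg 1.0 facepoint [ 515.4 -150.9  112.9] centre at z [ 518.5 -147.2  112.9] w 44.9
carrier 190 139 yaw 16.7 tilt deg 0.5 facepoint [ 511.  -153.    57.2] centre at z [ 518.8 -148.    57.2] w 56.4
```

View pics/c3.png

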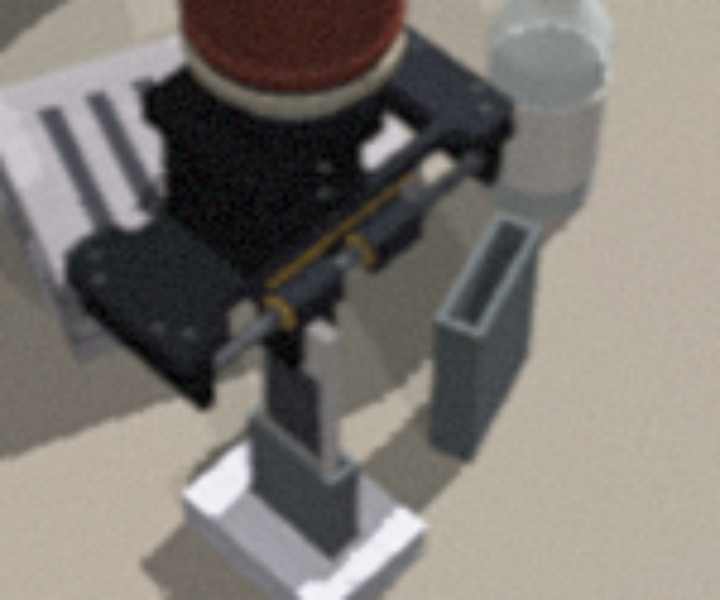

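The plate's lower end is inside the carrier mouth (crop about (310,460)), with no contact forces. Continue down.

>>> play_rows(
  motion=[
    [[0,-0.8,-8],0],
    [[0,-0.8,-18],0],
    [[0,-0.8,-28],0],
    [[0,-0.8,-38],0],
    [[0,-0.8,-47],0],
    [[0,-0.8,-55],0],
    [[0,-0.8,-61],0],
    [[0,-0.8,-64],0],
    [[0,-0.8,-65.5],0],
    [[0,-0.8,-65.5],0],
  ],
)

```text
time: 9.43
position: [0.5194, -0.1468, 0.0897]
eef_rot: [0.599, 0.801, 0.0, 0.0]
force: [-0.5, 0.3, -0.8]
width: 0.0077
finger_force: 30.0
```

>>> play_rows(
  motion=[
    [[0,0,-0.7],0],
    [[0,0,-1.2],0],
    [[0,0,-1.2],0],
  ],
)

```text
time: 9.8
position: [0.5196, -0.1468, 0.0889]
eef_rot: [0.599, 0.801, 0.0, 0.0]
force: [-0.3, 0.1, 5.4]
width: 0.0077
finger_force: 30.0
```

>>> play_rows(
  motion=[
    [[0,0,0],0],
    [[0,0,0],0],
    [[0,0,0],0],
    [[0,0,0],0],
  ],
  jaw=0.4,
)

```text
time: 10.3
position: [0.5192, -0.1467, 0.0882]
eef_rot: [0.599, 0.801, -0.0, -0.0]
force: [0.2, -0.8, -1.0]
width: 0.0398
finger_force: 0.0
```

>>> play_rows(
  motion=[
    [[0,0,10],0],
    [[0,0,30],0],
    [[0,0,55],0],
    [[0,0,80],0],
    [[0,0,95],0],
    [[0,0,95],0],
  ],
)

```text
time: 11.05
position: [0.5199, -0.1469, 0.1845]
eef_rot: [0.599, 0.801, 0.0, 0.001]
force: [0.4, 0.8, -0.2]
width: 0.0524
finger_force: 0.0
```

```bash
python3 - <<'E'
from pf import *; from m import rect
s=monitor.observe(); print(s['time'],np.round(s['position']*1000,1),s['width'],np.round(s['force'],2))
im,d,W=cloud('side'); cv2.imwrite('pics/side4.png',im[:,:,::-1])
W0=np.load('sideW.npy')
for A,x,y in ((W0,.51,-.34),(W,.519,-.148)):
    m=(abs(A[...,0]-x)<.04)&(abs(A[...,1]-y)<.04)&(A[...,2]>.09)&(A[...,2]<.15)
    print('plate top z',np.round(np.percentile(A[m][:,2]*1000,[50,80,90,95,100]),1))
rect(W,.519,-.148,.04,.105,.13,'top')
face(W,im,.518,-.149,.03,.083,'carrier',9)
cv2.imwrite('pics/c4.png',cv2.resize(im[200:325,240:390,::-1],(720,600)))
E
```

```text
11.05 [ 519.9 -146.9  184.5] 0.05237991342007467 [ 0.44  0.77 -0.21]
plate top z [108.5 110.9 112.  112.9 114.7]
plate top z [109.6 114.9 116.1 116.6 119.5]
top 102 c [ 517.7 -147.6] size [ 9.5 47.2] shortdir deg 16.2 zmed 114.0 zmax 119.5
carrier 185 142 yaw 16.7 tilt deg 0.5 facepoint [ 510.9 -153.    57.5] centre at z [ 519.  -148.5   57.5] w 56.2
```

View pics/c4.png

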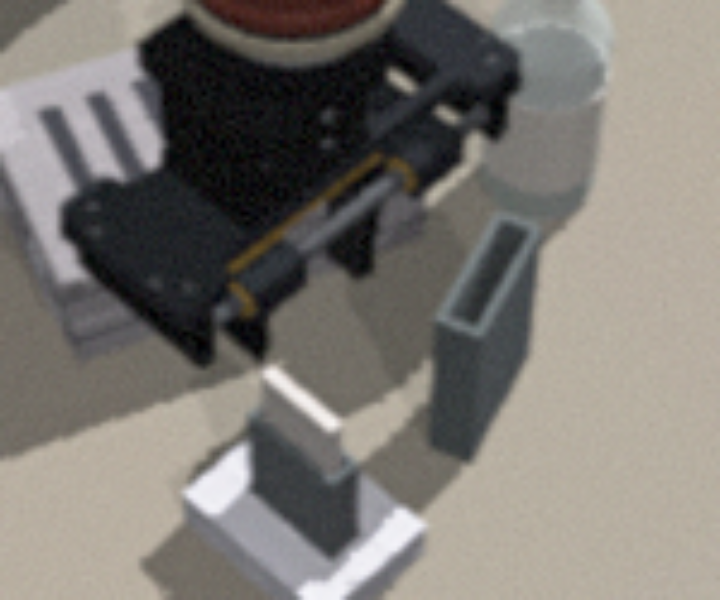

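The plate is home: its top is 4 mm higher than it stood in the rack, about 30 mm above the rim (crop (305,425)). Now grip the carrier.

>>> play_rows(
  motion=[
    [[-1,-1.3,-20],0],
    [[-1,-1.3,-45],0],
    [[-1,-1.3,-70],0],
    [[-1,-1.3,-92],0],
    [[-1,-1.3,-110],0],
    [[-1,-1.3,-122],0],
    [[-1,-1.3,-128],0],
    [[-1,-1.3,-130.5],0],
    [[-1,-1.3,-130.5],0],
  ],
)

```text
time: 12.22
position: [0.5185, -0.1481, 0.0532]
eef_rot: [0.599, 0.801, 0.0, 0.0]
force: [-0.7, 0.8, 0.6]
width: 0.0523
finger_force: 0.0
```

>>> play_rows(
  motion=[
    [[0,0,0],0],
    [[0,0,0],0],
    [[0,0,0],0],
    [[0,0,0],0],
    [[0,0,0],0],
    [[0,0,0],0],
  ],
  jaw=1,
)

```text
time: 12.98
position: [0.5183, -0.1481, 0.0529]
eef_rot: [0.599, 0.801, -0.0, -0.0]
force: [-0.6, -1.2, 1.2]
width: 0.0178
finger_force: 29.9
```

>>> play_rows(
  motion=[
    [[0,0,4],0],
    [[0,0,14],0],
    [[0,0,30],0],
    [[0,0,50],0],
    [[0,0,72],0],
    [[0,0,95],0],
    [[0,0,118],0],
    [[0,0,138],0],
    [[0,0,148],0],
    [[0,0,150],0],
  ],
)

```text
time: 14.22
position: [0.5185, -0.1481, 0.2037]
eef_rot: [0.599, 0.801, 0.0, 0.001]
force: [0.0, -0.7, -2.2]
width: 0.0178
finger_force: 29.9
```

>>> play_rows(
  motion=[
    [[1,6,0],0],
    [[2,22,0],-0.01],
    [[4,46,0],-0.02],
    [[6,74,0],-0.035],
    [[8,104,0],-0.05],
    [[10,134,0],-0.065],
    [[12,164,0],-0.08],
    [[14,194,0],-0.095],
    [[17,224,0],-0.11],
    [[19,254,0],-0.125],
  ],
)

```text
time: 15.48
position: [0.5367, 0.1073, 0.202]
eef_rot: [0.648, 0.762, -0.0, -0.001]
force: [0.3, -0.0, -2.1]
width: 0.0174
finger_force: 29.9
```

>>> play_rows(
  motion=[
    [[2,30,0],-0.015],
    [[4,60,0],-0.03],
    [[7,90,0],-0.045],
    [[9,120,0],-0.06],
    [[11,150,0],-0.075],
    [[13,180,0],-0.09],
    [[15,206,0],-0.105],
    [[16.5,226,0],-0.116],
    [[17.2,236,0],-0.122],
    [[17.5,238.5,0],-0.123],
  ],
)

```text
time: 16.73
position: [0.5543, 0.3448, 0.2022]
eef_rot: [0.693, 0.721, -0.0, -0.0]
force: [0.7, -1.5, -2.0]
width: 0.0175
finger_force: 29.9
```

>>> play_rows(
  motion=[
    [[0,0,0],0],
    [[0,0,0],0],
    [[0,0,0],0],
  ],
)

```text
time: 17.1
position: [0.555, 0.3438, 0.203]
eef_rot: [0.693, 0.72, 0.0, 0.0]
force: [0.7, 0.2, -0.6]
width: 0.0176
finger_force: 29.9
```

```bash
python3 - <<'E'
from pf import *; from m import rect
s=monitor.observe(); q=s['eef_rot'];print(s['time'],np.round(s['position']*1000,1),'yaw',2*np.degrees(np.arctan2(q[1],q[0]))-90,s['width'],np.round(s['force'],2))
for cam in ('top','side'):
    im,d,W=cloud(cam); cv2.imwrite(f'pics/{cam}5.png',im[:,:,::-1]); np.save(cam+'W5.npy',W)
    rect(W,.555,.3445,.15,.1,.118,cam+' scanner')
    rect(W,.565,.06,.13,.055,.08,cam+' cass'); rect(W,.58,.03,.06,.08,.12,cam+' jaw')
    if cam=='side':
        face(W,im,.555,.344,.15,.225,'carrier',9)
        m=(abs(W[...,0]-.555)<.05)&(abs(W[...,1]-.344)<.05)&(W[...,2]>.125)&(W[...,2]<.23); print('bottom z',np.percentile(W[m][:,2]*1000,[0,1,3,5]))
a=cv2.imread('pics/top5.png');b=cv2.imread('pics/side5.png')
cv2.imwrite('pics/c5.png',np.hstack([cv2.resize(i[r:r+150,c:c+100],(400,600)) for i,r,c in [(a,200,100),(b,70,180)]]))
E
```

```text
17.1 [555.  343.8 203. ] yaw 2.185659589018698 0.017589763845492573 [ 0.66  0.2  -0.65]
top scanner 4194 c [555.  342.5] size [149.9 200.2] shortdir deg -88.0 zmed 109.5 zmax 116.4
top cass 5506 c [564.1  57.8] size [140.7 201.5] shortdir deg 85.2 zmed 67.5 zmax 80.0
top jaw 395 c [575.5  32.6] size [47.5 67.1] shortdir deg -88.8 zmed 85.5 zmax 98.0
side scanner 2580 c [553.4 344.3] size [156.7 200.2] shortdir deg -87.7 zmed 109.7 zmax 116.3
side cass 3327 c [563.6  59. ] size [145.6 201.9] shortdir deg 85.1 zmed 67.8 zmax 79.9
side jaw 283 c [580.3  33.7] size [48.1 68.3] shortdir deg -62.1 zmed 86.6 zmax 98.4
carrier 178 71 yaw 2.7 tilt deg 0.3 facepoint [544.9 331.9 188.1] centre at z [553.4 341.6 188.1] w 59.9
bottom z [152.52666814 155.58173246 157.35139334 159.16432779]
```

View pics/c5.png

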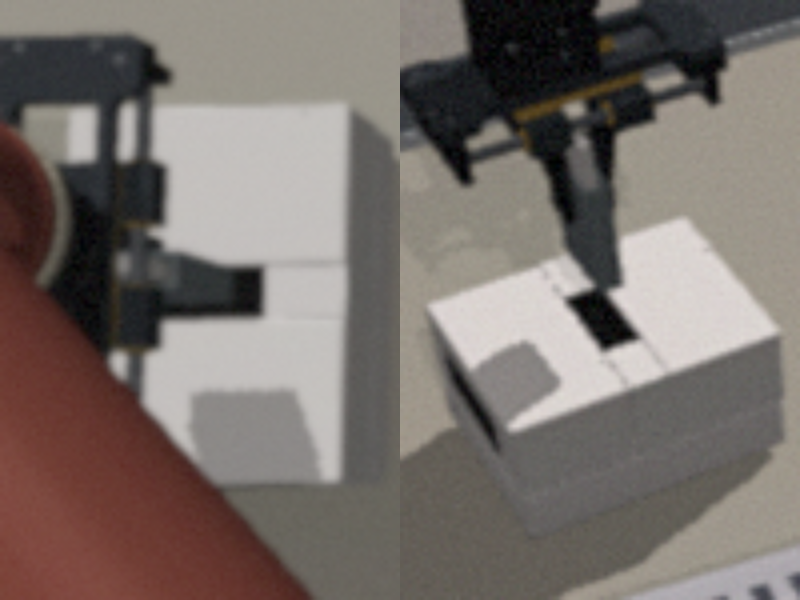

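The carrier hangs upright over the slot (dark opening at side crop (603,318), top crop (215,290)). The cassettes and jaw model are undisturbed. I'll lower it to about 10 mm above the slot.

>>> play_rows(
  motion=[
    [[0,0.5,-3],0],
    [[0,0.5,-9],0],
    [[0,0.5,-16],0],
    [[0,0.5,-23],0],
    [[0,0.5,-29],0],
    [[0,0.5,-33],0],
    [[0,0.5,-35],0],
    [[0,0.5,-35],0],
    [[0,0.5,-35],0],
    [[0,0.5,-35],0],
  ],
)

```text
time: 18.45
position: [0.5548, 0.345, 0.1681]
eef_rot: [0.693, 0.721, 0.0, 0.0]
force: [0.2, 0.1, -1.9]
width: 0.018
finger_force: 29.9
```

```bash
python3 - <<'E'
from pf import *; from m import rect
s=monitor.observe(); q=s['eef_rot'];print(s['time'],np.round(s['position']*1000,1),'yaw',2*np.degrees(np.arctan2(q[1],q[0]))-90,s['width'],np.round(s['force'],2))
im,d,W=cloud('side'); cv2.imwrite('pics/side6.png',im[:,:,::-1])
face(W,im,.555,.344,.124,.165,'carrier',9)
m=(abs(W[...,0]-.555)<.04)&(abs(W[...,1]-.344)<.04)&(W[...,2]>.1135)&(W[...,2]<.17); print('bottom z',np.percentile(W[m][:,2]*1000,[0,1,3,5]))
# slot & scanner from the first side and top pictures: scanner top edges, z-filtered
for cam in ('top','side'):
    W0=np.load(cam+'W.npy'); m=(abs(W0[...,0]-.555)<.12)&(abs(W0[...,1]-.344)<.15)&(abs(W0[...,2]-.11)<.003)
    p=W0[m][:,:2]*1000; a=np.radians(2.1); R=np.array([[np.cos(a),np.sin(a)],[-np.sin(a),np.cos(a)]]); r=p@R.T
    e=np.percentile(r,[.7,99.3],axis=0); print(cam,'scanner ctr',np.round(R.T@e.mean(0),1),np.round(e[1]-e[0],1))
cv2.imwrite('pics/c6.png',cv2.resize(im[100:200,180:300,::-1],(720,600)))
E
```

```text
18.45 [554.8 345.  168.1] yaw 2.2290094729051333 0.017966451323350428 [ 0.21  0.09 -1.88]
carrier 85 38 yaw 2.1 tilt deg -0.3 facepoint [544.9 332.5 146. ] centre at z [553.6 342.3 146. ] w 60.5
bottom z [113.67872543 114.02356158 117.05819221 119.91588679]
top scanner ctr [554.5 342.9] [196.1 147.6]
side scanner ctr [553.2 343.3] [196.6 149. ]
```

View pics/c6.png

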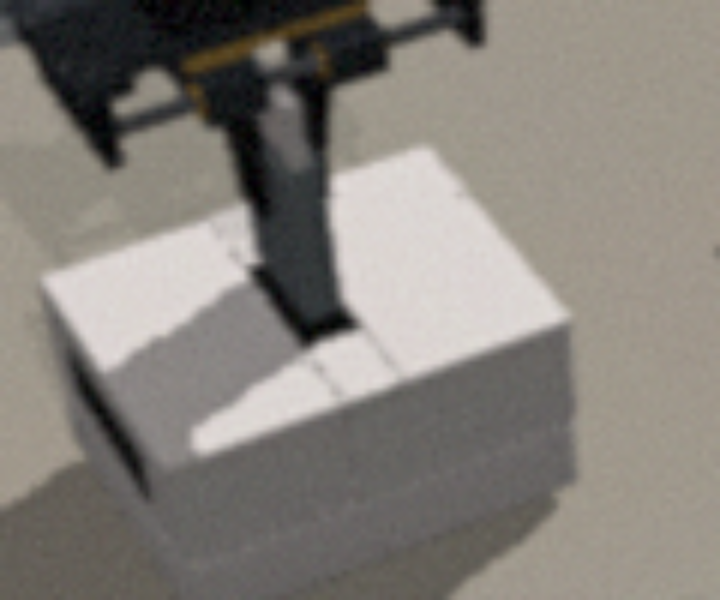

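The carrier is about 10 mm above the slot, and the dark slot mouth frames its lower end evenly. I'll apply a half-millimetre trim, settle and hand in.

>>> play_rows(
  motion=[
    [[0,-0.5,0],0],
    [[0,-0.5,0],0],
    [[0,-0.5,0],0],
    [[0,-0.5,0],0],
    [[0,-0.5,0],0],
    [[0,-0.5,0],0],
    [[0,-0.5,0],0],
    [[0,-0.5,0],0],
  ],
)

```text
time: 19.5
position: [0.5548, 0.3444, 0.1679]
eef_rot: [0.693, 0.721, -0.0, 0.0]
force: [-0.1, -0.3, -2.7]
width: 0.0178
finger_force: 29.9
```

```bash
python3 -c "
from h import *
s=monitor.observe(); print(np.round(s['position']*1000,1),s['width'],np.round(s['force'],1),abs(s['joint_vel']).max())
print(robot.finish_job())"
```

```text
[554.8 344.4 167.9] 0.017785557030819212 [-0.1 -0.3 -2.7] 0.0018470788035629842
the job is handed in; nothing more can be done
None
```

The job is handed in at about 19.5 s: the plate is fully home in the carrier, which the arm holds still and upright about 10 mm above the slot, centred and in line to within about 1–2 mm by my measurements.

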